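# Unstopper the used infusion bottles and close the wash carrier

## Task

Get the carrier of used bottles ready for the washer: work every blue stopper out of its bottle by rocking it side to side as you draw it straight up, without hoisting the carrier off its tray, and put the stoppers in the yellow tub. Once all of them are in the tub, swing the hold-down gate over the open bottles and press its bar right down into the catch forks. Keep the tub standing on the bench and leave the two loose bottles and the glove box around the work where they are.

Things in the scene. Friction and masses are not known exactly. Their poses are not given: they have to be found in the camera images.
- carrier (a joint): How far (m) the bottle carrier is lifted off its tray; 0 = standing in the tray. A steel frame with five upright clear glass bottles in a row; it can move only up and down. With bottles and gate it weighs about 2.2 kg (21 N), so a stopper tugged straight up brings the carrier up with it.
- tray: White spill tray, 270 x 350 x 16 mm, fixed, under the carrier. Origin: on the bench, below the middle bottle. y along the row: bottles 50 mm wide, 58 mm apart, mouths at height 125 mm, shoulders at 90 mm, necks 37 mm wide. Hinge posts (top 141 mm) 85 mm from the row on the +x side; two blue-tipped catch forks (top 148 mm) 55 mm from it on the -x side, at y = +-150 mm.
- gate (a joint): Hold-down gate angle (rad): 0 = down across the bottle mouths, front bar in the catch forks; grows as it opens up and back; 1.57 upright, stop at 2.4. Stiff hinge (0.4 N m friction): it stays where left and must be pushed right down (up to 6 N at the bar). A crossbar 85 mm from the hinge, 8 mm thick, then passes 9 mm above the mouths: it cannot close over a stopper.
- gate_bar (a point): Middle of the gate's front bar: a red grip 90 mm long (along the tray's y), 15 mm thick, 140 mm from the hinge axis. Closed, it is 138 mm above the bench and 55 mm from the bottle row on the tray's -x side, with nothing within 25 mm of it. Axes turn with the gate.
- gate_hinge (a point): Middle of the gate's hinge axis, 138 mm above the bench, 85 mm from the bottle row on the tray's +x side. The axis runs along the tray's y.
- tub: Open yellow plastic tub, loose on the bench, about 0.7 kg, 200 (its x) x 150 (its y) x 70 mm high, walls and floor 4 mm. Origin: centre of its underside.
- stopper0: Blue stopper at the start pressed into bottle 1 counted from the -y end of the tray (absent in some starts: bottle already open). 66 mm long, 35 g. From its origin (underside of the plug) up its z: round plug 22 mm wide, 26 long; flange 31 mm wide, 6 thick, resting on the mouth; flat tab 14 thick (its x) x 36 wide (its y) x 34 mm high. Seated: origin 99 mm above the bench, axes as the tray's.
- stopper1: Blue stopper at the start pressed into bottle 2 counted from the -y end of the tray (absent in some starts: bottle already open). Same shape as stopper0. Rubber lips 22 mm tall on the plug's two x sides grip it: a straight pull takes some 35 N. Rocked 0.1 to 0.2 rad either way about its y axis (tab leaning to +x, then -x), the lips slip and a light pull draws it out.
- stopper2: Blue stopper at the start pressed into bottle 3 counted from the -y end of the tray (absent in some starts: bottle already open). Same shape and fit as stopper0 and stopper1; origin at the underside of its plug.
- stopper3: Blue stopper at the start pressed into bottle 4 counted from the -y end of the tray (absent in some starts: bottle already open). Same shape and fit as stopper0 and stopper1; origin at the underside of its plug.
- stopper4: Blue stopper at the start pressed into bottle 5 counted from the -y end of the tray (absent in some starts: bottle already open). Same shape and fit as stopper0 and stopper1; origin at the underside of its plug.
- sanitizer: White plastic bottle, 60 mm diameter, 160 mm tall, bystander. Origin: centre of its underside.
- saline: Glass bottle with blue cap, 66 mm diameter, 150 mm tall, bystander. Origin: centre of its underside.
- gloves: White glove box with a dark oval opening, 230 x 120 x 75 mm, bystander. Origin: centre of its underside.
Things that resemble listed ones, but are neither listed nor needed, are in the scene too. What is shaped like the stopper2 but brown or pink is not meant.

How it is judged (in metres and radians):
On the way, in this order (a step that is already met when the one before it is completed fails the run):
1. every stopper is out of its bottle and in the yellow tub (x of stopper0 in the frame of tub between -0.1 and 0.1 m and y of stopper0 in the frame of tub between -0.075 and 0.075 m and z of stopper0 in the frame of tub between -0.005 and 0.085 m and x of stopper1 in the frame of tub between -0.1 and 0.1 m and y of stopper1 in the frame of tub between -0.075 and 0.075 m and z of stopper1 in the frame of tub between -0.005 and 0.085 m and x of stopper2 in the frame of tub between -0.1 and 0.1 m and y of stopper2 in the frame of tub between -0.075 and 0.075 m and z of stopper2 in the frame of tub between -0.005 and 0.085 m and x of stopper3 in the frame of tub between -0.1 and 0.1 m and y of stopper3 in the frame of tub between -0.075 and 0.075 m and z of stopper3 in the frame of tub between -0.005 and 0.085 m and x of stopper4 in the frame of tub between -0.1 and 0.1 m and y of stopper4 in the frame of tub between -0.075 and 0.075 m and z of stopper4 in the frame of tub between -0.005 and 0.085 m and value of joint gate above 0.3 rad), for 0.2 s.
2. the gate is swung down with its bar in the catch forks (value of joint gate below 0.06 rad), for 0.2 s.
At the end, for the whole second after the job is handed in: All stoppers present lie at rest inside the tub (origin within its walls, less than 85 mm above its underside), the tub stands level on the bench (within 0.1 rad, 10 mm), the gate is within 0.06 rad of fully down, and the carrier stands in its tray (lifted less than 4 mm) (x of stopper0 in the frame of tub between -0.1 and 0.1 m and y of stopper0 in the frame of tub between -0.075 and 0.075 m and z of stopper0 in the frame of tub between -0.005 and 0.085 m and x of stopper1 in the frame of tub between -0.1 and 0.1 m and y of stopper1 in the frame of tub between -0.075 and 0.075 m and z of stopper1 in the frame of tub between -0.005 and 0.085 m and x of stopper2 in the frame of tub between -0.1 and 0.1 m and y of stopper2 in the frame of tub between -0.075 and 0.075 m and z of stopper2 in the frame of tub between -0.005 and 0.085 m and x of stopper3 in the frame of tub between -0.1 and 0.1 m and y of stopper3 in the frame of tub between -0.075 and 0.075 m and z of stopper3 in the frame of tub between -0.005 and 0.085 m and x of stopper4 in the frame of tub between -0.1 and 0.1 m and y of stopper4 in the frame of tub between -0.075 and 0.075 m and z of stopper4 in the frame of tub between -0.005 and 0.085 m and value of joint gate below 0.06 rad and linear speed of each of stopper0, stopper1, stopper2, stopper3, stopper4 below 0.03 m/s and value of joint carrier below 0.004 m and angle between tub's own z axis and vertical below 0.1 rad and height (world z) of tub between -0.01 and 0.01 m); the robot touches nothing.
It fails at once if the carrier is hoisted more than 12 mm off its tray (value of joint carrier above 0.012 m).
It fails at once if the sanitizer is moved more than 40 mm or tipped over (distance of sanitizer from where it was at the start of the episode above 0.04 m or angle between sanitizer's own z axis and vertical above 0.5 rad).
It fails at once if the saline is moved more than 40 mm or tipped over (distance of saline from where it was at the start of the episode above 0.04 m or angle between saline's own z axis and vertical above 0.5 rad).
It fails at once if the gloves is moved more than 40 mm or tipped over (distance of gloves from where it was at the start of the episode above 0.04 m or angle between gloves's own z axis and vertical above 0.5 rad).
Of stopper0, stopper1, stopper2, stopper3, stopper4 only 3 to 5 are there at a start; the rules pass over those that are not, and their reading is None.
At some moment in a run one of tub may be knocked a few centimetres aside while the robot is not near it.
Once in a run the grip may slacken for a moment while it holds something.
It also fails if it takes over 210 s, if anything falls off the work surface, if the arm or the gripper's body presses on something with over 40 N, if the wrist force passes 120 N, or if a joint passes its speed limit or range.

## Robot

A 6-joint arm with a two-finger parallel gripper is mounted at the origin on the work surface. World frame = base frame: x ahead of the robot, y to its left, z up, the work surface at z = 0. Lengths are in m, angles in degrees, forces in N, time in s.
With the tool pointing down it reaches from about 0.375 to 0.9 m from the base axis. Payload 3.1 kg.
Tool frame: the origin (TCP) lies on the centre line of the jaws, within the pads' length; the fingertips stand 22 mm ahead of it and the grasp point (between the pads) lies 3 mm ahead of it; y points along the fingers, z is the direction in which the jaws open and shut, and the axes are right-handed (so a half turn about y gives the same grasp; the last joint's range is limited). The gripper opens to 87 mm and grips with 3 to 60 N. Pads are 19 mm wide; open, the fingers measure 117 mm over their backs; the gripper's body (75 mm by 190 mm) begins 51 mm behind the grasp point.
Start: joints at [57.095, 30.224, 82.088, -0, 67.689, -10.227], TCP at [0.241, 0.577, 0.245] pointing down, gripper open.
Joint ranges: [-176.69, 176.69], [-43.24, 126.21], [12.49, 139.97], [-82, 262], [0, 151.66], [-163.58, 163.58]. Speed limits (degrees/s): [159.86, 159.86, 180, 180, 180, 180].

## Interface

Orientations are given as a 3x3 rotation matrix whose columns are the frame's x, y, z axes.
In Python, from rig import bot gives the robot as it stands.
- The arm moves only by the tool jog_arm, never from a script. Its argument "motion" is one flat list of numbers, 6 for each row, row after row: the shift along the tool's x, y, z in mm, then the turn, a rotation vector about the tool's x, y, z in degrees. A call has 1 to 20 rows; each row is the pose to reach, as a shift and turn from the pose commanded when the call began, along the tool's axes at that moment; what a row does not reach only later rows make up. A row lasts 1/8 s, in which the tool goes at most 62.5 mm and 10.7 degrees, less where a joint would pass 70% of its speed; a pose out of reach is approached as far as the arm can. A call with a gripper value outside its range is refused whole. "gripper" is the opening, from 0 (shut) to 1 (fully open), set as the call begins (left out, the last holds). The fingers move at their own pace and stop on an object; the grip force is fixed at half the most. Time passes only in rows, so rows that repeat a pose let the fingers close. It gives the time, the measured TCP pose, the force and the opening at its end, in the units of the state.
- bot.read_state(): the state, without advancing time (a new reading comes with each control period).
- bot.capture(name): name is "scene" or "top"; returns (picture, depth): 480x640x3 uint8, red, green, blue; 480x640 float32, m along the optical axis (not along the pixel's ray), 0 where there is no reading.
- bot.get_calibration(name): a dict with "mtx" (3x3 intrinsics, pixels), "pose" (4x4, takes a point from camera to world coordinates). Camera axes: x right, y up, looking along -z (the intrinsics and any distortion apply to the point x, -y, -z); pixel columns grow to the right and rows downward; lengths in m; the calibration is good to about 2 mm. A picture is of the moment at which its call begins. get_calibration takes no time and is no camera call.
- bot.hand_in(): hands the job in, once; it reports no verdict.
The state is a dict: "time_s": time; "joint_positions": joint angles; "qvel": joint speeds; "tau": joint torques, N m; "position": TCP position; "tcp_rot": TCP orientation; "force": force on the tool from outside, world axes, zero at the start; "moment": the same for the moment, N m; "opening": opening from 0.0 (shut) to 1.0 (fully open).
Only numpy, scipy, OpenCV 4.12 (cv2) and the standard library are available. Lean on these libraries where they do the work, as an engineer would, in place of code of your own. Each camera call takes 0.05 s, during which the arm holds its last target.

## Working session

There is one attempt and no reset: what is moved stays moved. The work goes in short steps, Python scripts to look and compute and a tool call to move; the robot and the scene stay as the last step left them, time stands still between calls to the robot, and variables do not carry over. Pictures are saved under pics/ and viewed, and the job is handed in when it is done.

Besides the shell and the picture viewer there is one more tool, called after "Request:" as name(argument=value, ...) on one line, values as JSON. jog_arm: Moves the arm, as the interface text tells. Its arguments: {"type":"object","properties":{"motion":{"type":"array","items":{"type":"number"}},"gripper":{"type":"number"}},"required":["motion"]}

```bash
ls; mkdir -p pics
cat > h.py <<'E'
import numpy as np, cv2
from rig import bot
def cap(name,fn=None):
    p,d=bot.capture(name)
    if fn: cv2.imwrite('pics/'+fn,p[:,:,::-1])
    return p,d
def pts(name,d):
    c=bot.get_calibration(name);K=np.array(c['mtx']);T=np.array(c['pose'])
    v,u=np.mgrid[0:480,0:640]
    x=(u-K[0,2])/K[0,0]*d;y=(v-K[1,2])/K[1,1]*d
    P=np.stack([x,-y,-d,np.ones_like(d)],-1)@T.T
    P=P[...,:3];P[d<=0]=np.nan
    return P
E
python3 - <<'E'
from h import *
for n in ['scene','top']:
    p,d=cap(n,n+'0.png');c=bot.get_calibration(n);print(c)
    np.save(n+'0.npy',pts(n,d))
print(bot.read_state())
E
```

```text
pics
{'mtx': array([[441.69074285,   0.        , 318.71575523],
       [  0.        , 441.69074285, 241.5091734 ],
       [  0.        ,   0.        ,   1.        ]]), 'pose': array([[-0.81224523, -0.33957189,  0.4742875 ,  1.02448979],
       [ 0.58329359, -0.47996876,  0.65528512,  0.63778316],
       [ 0.00512678,  0.80890106,  0.58792244,  0.71142089],
       [ 0.        ,  0.        ,  0.        ,  1.        ]])}
{'mtx': array([[537.62598786,   0.        , 324.75810386],
       [  0.        , 537.62598786, 233.25498744],
       [  0.        ,   0.        ,   1.        ]]), 'pose': array([[-0.02404116,  0.98618816, -0.16387475,  0.30767994],
       [-0.99970875, -0.02406108,  0.00186369, -0.03435625],
       [-0.00210505,  0.16387182,  0.98647939,  1.57919328],
       [ 0.        ,  0.        ,  0.        ,  1.        ]])}
{'time_s': 0.1, 'joint_positions': array([ 5.70938739e+01,  3.02735254e+01,  8.21502328e+01, -1.74516558e-03,
        6.76896144e+01, -1.02288614e+01]), 'qvel': array([-0.04026397, -0.21860393, -0.13574884,  0.07666319,  0.06331272,
       -0.06841318]), 'tau': array([ 1.45702330e-05, -4.40986562e+01, -1.77151912e+01,  6.34940621e-02,
        5.33860736e-02, -5.69791519e-05]), 'position': array([0.24061081, 0.57614626, 0.24366408]), 'tcp_rot': array([[ 9.22695445e-01, -1.05131169e-03,  3.85528222e-01],
       [-3.85529519e-01, -1.67656887e-03,  9.22693979e-01],
       [-3.23674350e-04, -9.99998042e-01, -1.95227415e-03]]), 'force': array([-0.06106537, -0.20399107, -0.35599185]), 'moment': array([ 0.02378313,  0.1085313 , -0.00673414]), 'opening': 1.0033229403742385}
```

View pics/scene0.png

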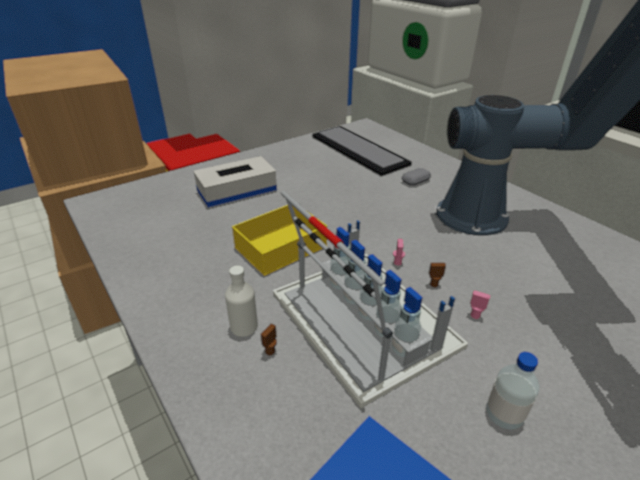

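View pics/top0.png

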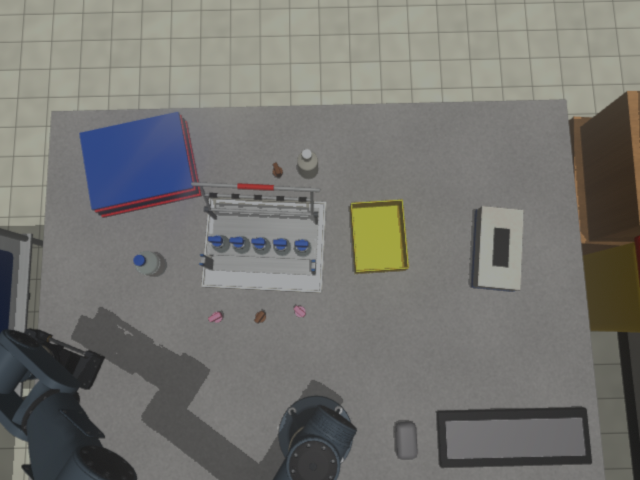

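The scene view shows five blue stoppers in the carrier, with the gate open and its red grip at about (325,231). In the top view the stoppers are at about (218..302,243), the tub at (379,237) and the gate grip at (255,187). The pink and brown pieces are decoys. Next I'll measure.

Run:
```python
from h import *
im=cv2.imread('pics/top0.png')
cv2.imwrite('pics/top0c.png',cv2.resize(im[170:300,185:335],None,fx=5,fy=4.5,interpolation=cv2.INTER_CUBIC)[:600,:800])
P=np.load('top0.npy');hsv=cv2.cvtColor(im,cv2.COLOR_BGR2HSV)
def rep(m,n):
    q=P[m];q=q[~np.isnan(q).any(1)]
    print(n,len(q),np.median(q,0).round(4),q.min(0).round(3),q.max(0).round(3))
blue=(hsv[...,0]>105)&(hsv[...,0]<125)&(hsv[...,1]>150)&(P[...,2]>.135)&(P[...,2]<.18)
roi=np.zeros_like(blue);roi[225:262,200:320]=1
n,l=cv2.connectedComponents((blue&roi).astype(np.uint8))
for i in range(1,n): rep(l==i,i); print(np.argwhere(l==i).mean(0)[::-1])
yel=(hsv[...,0]>22)&(hsv[...,0]<34)&(hsv[...,1]>150);roi[:]=0;roi[180:290,340:420]=1
t=yel&roi&(P[...,2]>.06);rep(t,'tubrim'); print(cv2.minAreaRect(P[t][:,:2].astype(np.float32)))
t=yel&roi&(P[...,2]<.02);rep(t,'tubfloor')
print(cv2.minAreaRect(P[yel&roi][:,:2].astype(np.float32)))
red=((hsv[...,0]<6)|(hsv[...,0]>174))&(hsv[...,1]>150);roi[:]=0;roi[178:195,230:280]=1
t=red&roi&(P[...,2]>.15);rep(t,'grip');print(cv2.minAreaRect(P[t][:,:2].astype(np.float32)))
S=cv2.imread('pics/scene0.png');hs=cv2.cvtColor(S,cv2.COLOR_BGR2HSV);P=np.load('scene0.npy')
red=((hs[...,0]<6)|(hs[...,0]>174))&(hs[...,1]>150);roi[:]=0;roi[210:250,300:350]=1
t=red&roi;rep(t,'grip')
blue=(hs[...,0]>105)&(hs[...,0]<125)&(hs[...,1]>150)&(P[...,2]>.13)&(P[...,2]<.18);roi[:]=0;roi[220:320,330:430]=1
n,l=cv2.connectedComponents((blue&roi.astype(bool)).astype(np.uint8))
for i in range(1,n): rep(l==i,i)
cv2.imwrite('pics/scene0c.png',cv2.resize(S[180:400,265:475],None,fx=2.7,fy=2.7,interpolation=cv2.INTER_CUBIC))
P=np.load('top0.npy')
for (u,v) in [(307,155),(139,261),(278,170),(498,247),(245,187),(268,187)]: print(u,v,P[v,u].round(3))
```

```text
1 26 [0.5358 0.2567 0.1646] [0.532 0.245 0.159] [0.541 0.272 0.173]
[214.23076923 238.38461538]
2 17 [0.5327 0.1999 0.1652] [0.529 0.191 0.16 ] [0.535 0.213 0.171]
[235.41176471 239.23529412]
3 2 [0.5319 0.1374 0.1617] [0.532 0.136 0.16 ] [0.532 0.139 0.164]
[259.5 239. ]
4 1 [0.5284 0.1303 0.1655] [0.528 0.13  0.166] [0.528 0.13  0.166]
[262. 240.]
5 1 [0.5251 0.2561 0.1354] [0.525 0.256 0.135] [0.525 0.256 0.135]
[217. 244.]
tubrim 102 [ 0.5046 -0.1288  0.0696] [ 0.448 -0.265  0.062] [ 0.648 -0.114  0.075]
((0.5483687520027161, -0.19055943191051483), (0.19622443616390228, 0.1467859297990799), 2.294386863708496)
tubfloor 2542 [ 0.5616 -0.1988  0.0042] [ 0.459 -0.265 -0.008] [ 0.648 -0.12   0.018]
((0.5493761301040649, -0.19126839935779572), (0.2035197764635086, 0.13207027316093445), 7.713087558746338)
grip 135 [0.646  0.1341 0.2808] [0.638 0.091 0.273] [0.655 0.177 0.288]
((0.6463053822517395, 0.13365641236305237), (0.08554331958293915, 0.010737301781773567), 85.46089935302734)
grip 242 [0.6497 0.138  0.2801] [0.641 0.089 0.274] [0.656 0.176 0.284]
1 4 [4.510e-01 3.000e-04 1.437e-01] [ 0.45  -0.001  0.139] [0.452 0.001 0.149]
2 6 [ 0.4756 -0.0019  0.1404] [ 0.474 -0.004  0.134] [ 0.477 -0.001  0.149]
3 110 [0.5224 0.036  0.1612] [0.512 0.012 0.139] [0.527 0.044 0.167]
4 146 [0.5278 0.0895 0.1601] [0.517 0.067 0.139] [0.532 0.102 0.167]
5 151 [0.5319 0.1468 0.1591] [0.522 0.127 0.138] [0.535 0.159 0.167]
6 254 [0.537  0.2035 0.1529] [0.527 0.185 0.13 ] [0.547 0.217 0.167]
7 297 [0.5411 0.2604 0.1528] [0.532 0.242 0.13 ] [0.55  0.275 0.168]
307 155 [0.762 0.006 0.16 ]
139 261 [0.482 0.461 0.152]
278 170 [0.749 0.094 0.065]
498 247 [ 0.506 -0.524  0.079]
245 187 [0.644 0.158 0.284]
268 187 [0.644 0.102 0.277]
```

View pics/top0c.png

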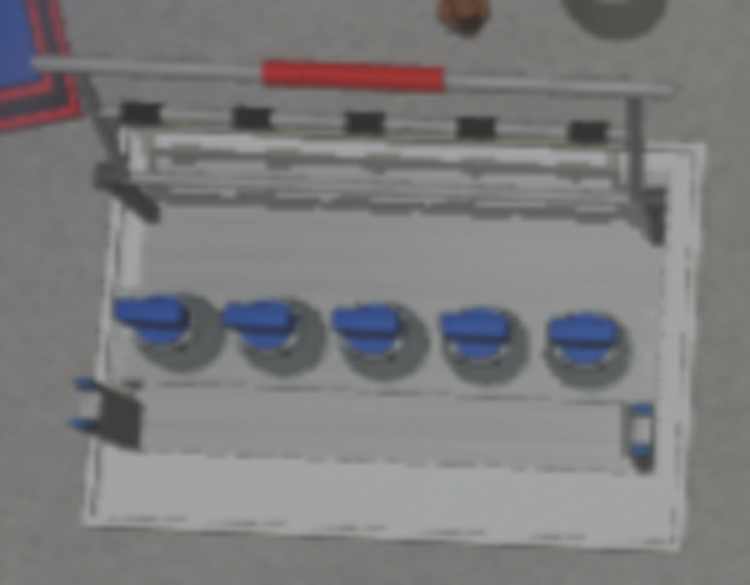

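View pics/scene0c.png

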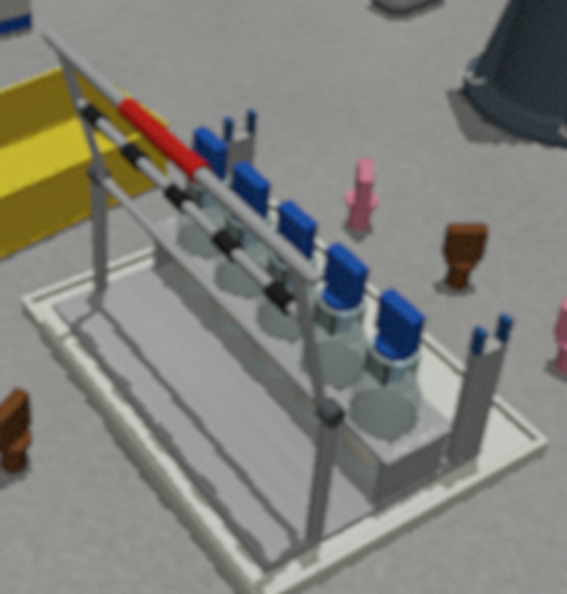

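Run:
```python
from h import *
from scipy.optimize import least_squares
def blues(n):
    im=cv2.imread(f'pics/{n}0.png');hs=cv2.cvtColor(im,cv2.COLOR_BGR2HSV);P=np.load(n+'0.npy')
    m=(hs[...,0]>105)&(hs[...,0]<125)&(hs[...,1]>130)&(P[...,2]>.128)&(P[...,2]<.172)&(P[...,0]>.50)&(P[...,0]<.56)&(P[...,1]>0.0)&(P[...,1]<.29)
    return P[m]
def sd(q,off,tilt=0):
    b=np.array([.007,.018,.017]);c=np.array([0,0,.148])
    d=np.abs(q-c)-b
    s1=np.linalg.norm(np.maximum(d,0),axis=1)+np.minimum(d.max(1),0)
    r=np.hypot(q[:,0],q[:,1])-.0155;h=np.abs(q[:,2]-.128)-.003
    dd=np.c_[r,h];s2=np.linalg.norm(np.maximum(dd,0),axis=1)+np.minimum(dd.max(1),0)
    return np.minimum(s1,s2)
def res(p,B):
    t=p[2];c,s=np.cos(t),np.sin(t)
    q=B-np.array([p[0],p[1],p[3]]);q=np.c_[c*q[:,0]+s*q[:,1],-s*q[:,0]+c*q[:,1],q[:,2]]
    k=np.clip(np.round(q[:,1]/.058),-2,2);q[:,1]-=k*.058
    return sd(q,0)
for nm,B in [('s',blues('scene')),('t',blues('top')),('both',np.r_[blues('scene'),blues('top')])]:
    r=least_squares(res,[.527,.145,-.08,0],args=(B,),loss='soft_l1',f_scale=.002)
    print(nm,len(B),r.x.round(4),np.degrees(r.x[2]),np.abs(r.fun).mean())
P=np.load('top0.npy')
for u,v in [(185,190),(190,185),(180,125),(100,200),(187,150),(199,186),(316,189)]: print(u,v,P[v,u].round(3))
```

```text
s 1037 [ 5.260e-01  1.399e-01 -7.370e-02  5.000e-04] -4.222844073299159 0.0007006834733113111
t 333 [ 0.5267  0.1459 -0.0969  0.0019] -5.550037090528646 0.001834603150887238
both 1370 [ 0.526   0.1398 -0.0736  0.0007] -4.217921071531301 0.00101294516788506
185 190 [0.703 0.371 0.039]
190 185 [0.714 0.353 0.052]
180 125 [0.9   0.387 0.049]
100 200 [0.678 0.619 0.043]
187 150 [0.826 0.368 0.037]
199 186 [0.653 0.275 0.27 ]
316 189 [ 0.636 -0.018  0.278]
```

```bash
cat > pl.py <<'E'
import numpy as np
from scipy.spatial.transform import Rotation as Ro
C=np.array([.526,.140]);T=np.radians(-4.2)
X=np.array([np.cos(T),np.sin(T)]);Y=np.array([-np.sin(T),np.cos(T)])
def Rz(deg): # tool down, z axis at heading deg
    a=np.radians(deg);z=np.array([np.cos(a),np.sin(a),0]);y=np.array([0,0,-1.]);return np.c_[np.cross(y,z),y,z]
def tray(x,y,z): return np.r_[C+x*X+y*Y,z]
def row(p0,R0,p,R):
    return np.r_[R0.T@(p-p0)*1000,np.degrees(Ro.from_matrix(R0.T@R).as_rotvec())].round(1).tolist()
E
python3 - <<'E'
from pl import *
p0=np.array([.241,.577,.245]);R0=Rz(67.322)
for p,a in [((.241,.577,.32),67.322),(tray(.06,0,.32),-4.2),(tray(.06,0,.257),-4.2),(tray(.145,0,.257),-4.2)]: print(row(p0,R0,np.array(p),Rz(a)))
E
```

```text
[0.0, -75.0, 0.0, 0.0, 0.0, 0.0]
[488.4, -75.0, -274.3, 0.0, 71.5, 0.0]
[488.4, -12.0, -274.3, 0.0, 71.5, 0.0]
[569.0, -12.0, -247.4, 0.0, 71.5, 0.0]
```

Request:
jog_arm(motion=[0,-75,0,0,0,0,0,-75,0,0,0,0,488.4,-75,-274.3,0,71.5,0,488.4,-75,-274.3,0,71.5,0,488.4,-75,-274.3,0,71.5,0,488.4,-75,-274.3,0,71.5,0,488.4,-75,-274.3,0,71.5,0,488.4,-75,-274.3,0,71.5,0,488.4,-75,-274.3,0,71.5,0,488.4,-75,-274.3,0,71.5,0,488.4,-75,-274.3,0,71.5,0,488.4,-75,-274.3,0,71.5,0,488.4,-75,-274.3,0,71.5,0,488.4,-75,-274.3,0,71.5,0,488.4,-75,-274.3,0,71.5,0], gripper=0)

```text
time_s: 1.98
position: [0.585, 0.1366, 0.3197]
tcp_rot: [[-0.071, -0.0, 0.997], [-0.997, 0.0, -0.071], [-0.0, -1.0, -0.0]]
force: [0.9, 0.6, -0.4]
opening: 0.009
```

Request:
jog_arm(motion=[0,30,0,0,0,0,0,63,0,0,0,0,0,63,0,0,0,0,0,63,20,0,0,0,0,63,32,0,0,0,0,63,42,0,0,0,0,63,50,0,0,0,0,63,58,0,0,0,0,63,66,0,0,0,0,63,74,0,0,0,0,63,82,0,0,0,0,63,86,0,0,0,0,63,86,0,0,0])

```text
time_s: 3.6
position: [0.6726, 0.1289, 0.2568]
tcp_rot: [[-0.073, 0.002, 0.997], [-0.997, -0.0, -0.073], [-0.0, -1.0, 0.002]]
force: [-0.6, 0.4, 0.0]
opening: 0.005
```

Run:
```python
from h import *
p,d=cap('scene');cv2.imwrite('pics/s1.png',cv2.resize(p[100:400,180:500,::-1],None,fx=2,fy=2))
```

```text
(no output)
```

View pics/s1.png

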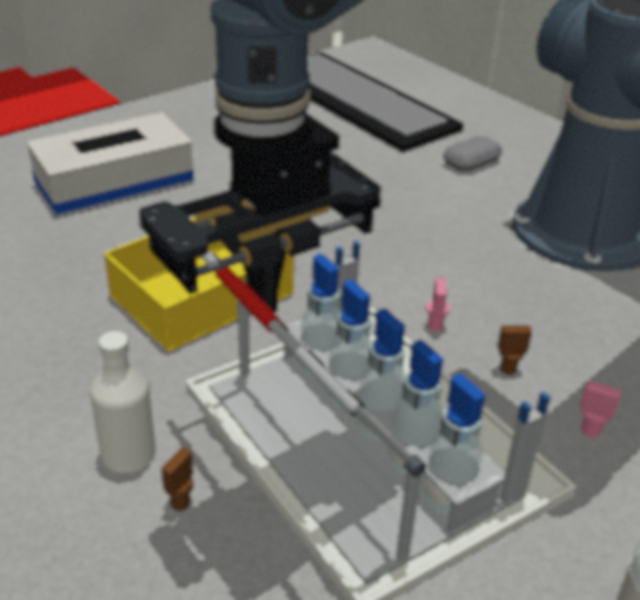

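Request:
jog_arm(motion=[0,-5,-50,0,0,0,40,-5,-90,0,0,0,80,-5,-130,0,0,0,116,-5,-146,0,0,0,116,-5,-146,0,0,0,116,40,-146,0,0,0,116,70,-146,0,0,0,116,70,-146,0,0,0], gripper=0.5)

```text
time_s: 4.65
position: [0.5174, 0.0246, 0.1852]
tcp_rot: [[-0.072, -0.002, 0.997], [-0.997, 0.001, -0.072], [-0.0, -1.0, -0.003]]
force: [0.2, -0.6, 0.1]
opening: 0.499
```

Run:
```python
from h import *
from pl import *
p,d=cap('scene');cv2.imwrite('pics/s2.png',cv2.resize(p[160:300,260:460,::-1],None,fx=4,fy=4))
p,d=cap('top');cv2.imwrite('pics/t2.png',cv2.resize(p[160:300,180:420,::-1],None,fx=3.3,fy=3.3))
print(bot.read_state()['position'],tray(0,-.116,.157))
```

```text
[0.51910184 0.0242262  0.18737059] [0.51750437 0.02431152 0.157     ]
```

View pics/s2.png

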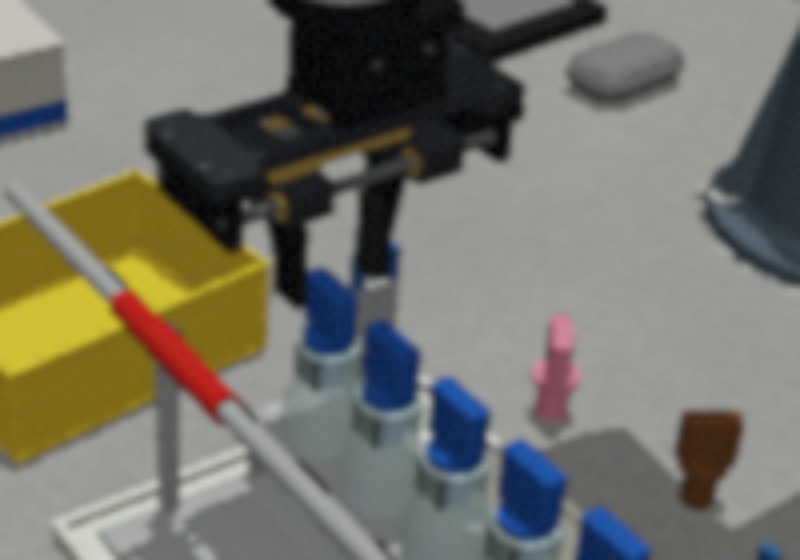

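View pics/t2.png

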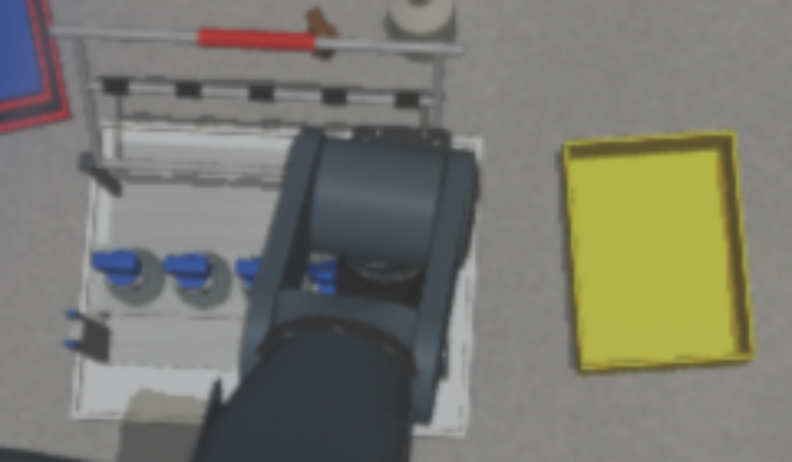

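Request:
jog_arm(motion=[0,15,0,0,0,0,0,30,0,0,0,0,0,30,0,0,0,0])

```text
time_s: 5.12
position: [0.5165, 0.0241, 0.1553]
tcp_rot: [[-0.073, -0.003, 0.997], [-0.997, 0.0, -0.073], [-0.0, -1.0, -0.003]]
force: [0.4, -0.2, 0.5]
opening: 0.505
```

Request:
jog_arm(motion=[0,0,0,0,0,0,0,0,0,0,0,0,0,0,0,0,0,0,0,0,0,0,0,0], gripper=0)

```text
time_s: 5.62
position: [0.5175, 0.0239, 0.1568]
tcp_rot: [[-0.073, 0.0, 0.997], [-0.997, -0.0, -0.073], [0.0, -1.0, 0.0]]
force: [-0.4, -0.1, 0.6]
opening: 0.16
```

Request:
jog_arm(motion=[0,-1,-3.5,4.5,0,0,0,-2,-7,9,0,0,0,-2,-7,9,0,0])

```text
time_s: 6.0
position: [0.5105, 0.0245, 0.1593]
tcp_rot: [[-0.073, 0.157, 0.985], [-0.997, -0.011, -0.072], [-0.0, -0.988, 0.158]]
force: [0.4, 0.8, 5.7]
opening: 0.16
```

Run:
```python
from h import *
s=bot.read_state();print(s['position'],s['force'],s['moment'],s['tcp_rot'])
p,d=cap('scene');cv2.imwrite('pics/s3.png',cv2.resize(p[160:300,260:460,::-1],None,fx=4,fy=4))
```

```text
[0.51051523 0.02448423 0.15926285] [0.38328793 0.80744011 5.7251389 ] [0.07569287 0.27251828 0.01746101] [[-7.33861857e-02  1.57142259e-01  9.84845561e-01]
 [-9.97303592e-01 -1.14484268e-02 -7.24877867e-02]
 [-1.15962276e-04 -9.87509617e-01  1.57558696e-01]]
```

View pics/s3.png

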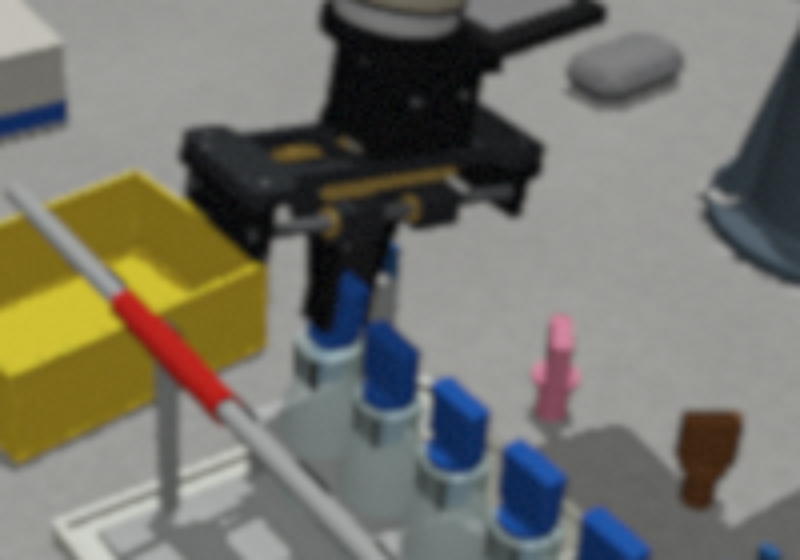

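```bash
cat >> pl.py <<'E'
def Rt(th): return Rz(-4.2)@Ro.from_euler('x',th,degrees=True).as_matrix()
def rock(th,u,h=.048,z0=.157,x=0,y=0):
    R=Rt(th);piv=tray(x,y,z0-h+u);return piv-R@np.array([0,h,0]),R
def seq(start,lst,**k):
    p0,R0=rock(*start,**k);out=[]
    for a in lst: out+=[float(round(v*2)/2) for v in row(p0,R0,*rock(*a,**k))]
    return out
E
python3 - <<'E'
from pl import *
print(seq((9,.0025),[(4,.004),(-4,.005),(-9,.006),(-9,.007),(-4,.009),(4,.010),(9,.011),(9,.012),(4,.014),(-4,.015),(-9,.016),(-9,.017)]))
E
```

```text
[0.0, -1.5, 4.5, -5.0, 0.0, 0.0, 0.0, -1.0, 11.0, -13.0, 0.0, 0.0, 0.0, -1.0, 15.5, -18.0, 0.0, 0.0, 0.0, -2.0, 15.5, -18.0, 0.0, 0.0, 0.0, -5.0, 12.0, -13.0, 0.0, 0.0, 0.0, -7.0, 5.5, -5.0, 0.0, 0.0, 0.0, -8.5, 1.5, 0.0, 0.0, 0.0, 0.0, -9.5, 1.5, 0.0, 0.0, 0.0, 0.0, -11.0, 6.0, -5.0, 0.0, 0.0, 0.0, -11.0, 13.0, -13.0, 0.0, 0.0, 0.0, -11.0, 17.0, -18.0, 0.0, 0.0, 0.0, -12.0, 17.0, -18.0, 0.0, 0.0]
```

Request:
jog_arm(motion=[0.0,-1.5,4.5,-5.0,0.0,0.0,0.0,-1.0,11.0,-13.0,0.0,0.0,0.0,-1.0,15.5,-18.0,0.0,0.0,0.0,-2.0,15.5,-18.0,0.0,0.0])

```text
time_s: 6.55
position: [0.5253, 0.0236, 0.1619]
tcp_rot: [[-0.073, -0.16, 0.984], [-0.997, 0.012, -0.072], [-0.0, -0.987, -0.161]]
force: [-2.2, 0.5, -6.2]
opening: 0.156
```

Run:
```python
from pl import *
print(seq((-9,.007),[(-4,.009),(4,.010),(9,.011),(9,.012),(4,.014),(-4,.015),(-9,.016),(-9,.017)]))
```

```text
[0.0, -2.0, -4.5, 5.0, 0.0, 0.0, 0.0, -1.5, -11.5, 13.0, 0.0, 0.0, 0.0, -1.5, -15.5, 18.0, 0.0, 0.0, 0.0, -2.5, -15.5, 18.0, 0.0, 0.0, 0.0, -5.5, -12.0, 13.0, 0.0, 0.0, 0.0, -7.5, -5.5, 5.0, 0.0, 0.0, 0.0, -9.0, -1.5, 0.0, 0.0, 0.0, 0.0, -10.0, -1.5, 0.0, 0.0, 0.0]
```

Request:
jog_arm(motion=[0.0,-2.0,-4.5,5.0,0.0,0.0,0.0,-1.5,-11.5,13.0,0.0,0.0,0.0,-1.5,-15.5,18.0,0.0,0.0,0.0,-2.5,-15.5,18.0,0.0,0.0,0.0,-5.5,-12.0,13.0,0.0,0.0,0.0,-7.5,-5.5,5.0,0.0,0.0,0.0,-9.0,-1.5,0.0,0.0,0.0,0.0,-10.0,-1.5,0.0,0.0,0.0])

```text
time_s: 7.55
position: [0.5262, 0.0232, 0.1737]
tcp_rot: [[-0.073, -0.159, 0.985], [-0.997, 0.011, -0.072], [0.0, -0.987, -0.16]]
force: [-2.7, 1.4, 2.4]
opening: 0.157
```

Run:
```python
from h import *
p,d=cap('scene');cv2.imwrite('pics/s4.png',cv2.resize(p[160:300,260:460,::-1],None,fx=4,fy=4))
```

```text
(no output)
```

View pics/s4.png

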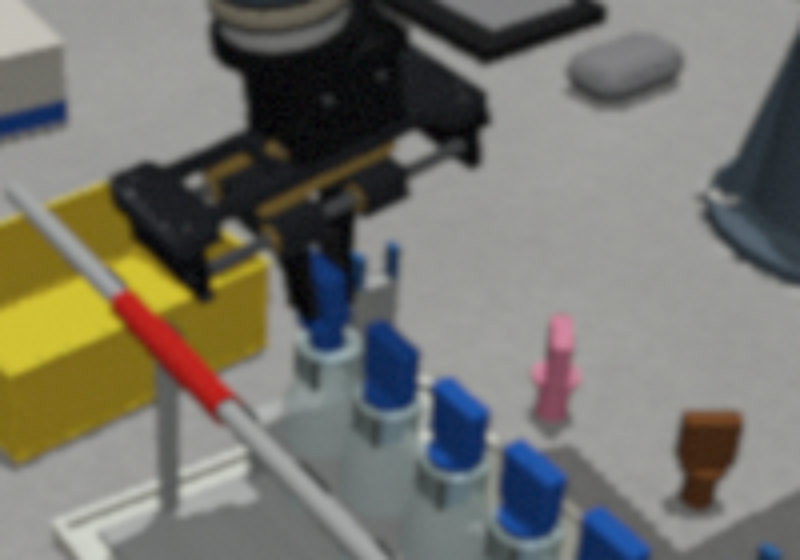

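Run:
```python
from h import *
p,d=cap('scene');cv2.imwrite('pics/s5.png',cv2.resize(p[210:270,320:385,::-1],None,fx=10,fy=10,interpolation=cv2.INTER_CUBIC)[:600])
q=cv2.imread('pics/scene0.png');
hs=cv2.cvtColor(p,cv2.COLOR_RGB2HSV);P=pts('scene',d)
m=(hs[...,0]>105)&(hs[...,0]<125)&(hs[...,1]>130);r=np.zeros_like(m);r[210:255,333:350]=1
Q=P[m&r];print(len(Q),np.nanmin(Q,0),np.nanmax(Q,0))
```

```text
220 [ 0.47370412 -0.00788145  0.12934679] [0.53992623 0.04395127 0.19345461]
```

View pics/s5.png

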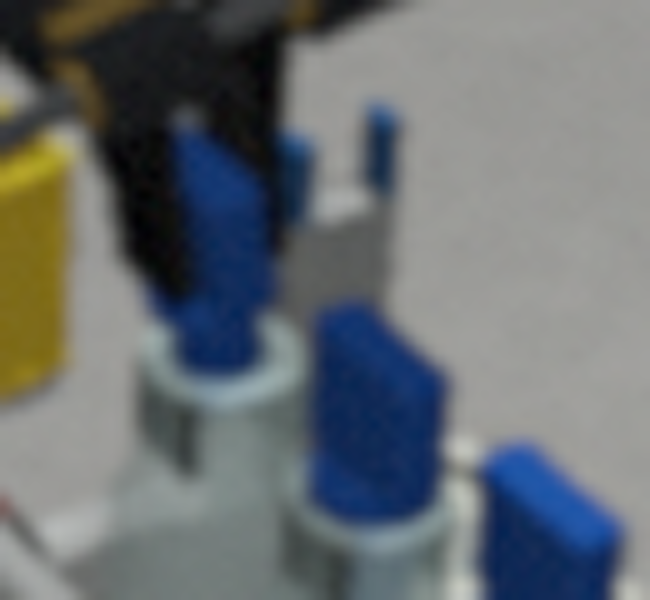

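Run:
```python
from pl import *
print(seq((-9,.017),[(-4,.019),(4,.020),(9,.022),(9,.023),(4,.025),(0,.027),(0,.040),(0,.07),(0,.07)]))
```

```text
[0.0, -2.0, -4.5, 5.0, 0.0, 0.0, 0.0, -1.5, -11.5, 13.0, 0.0, 0.0, 0.0, -2.5, -15.5, 18.0, 0.0, 0.0, 0.0, -3.5, -16.0, 18.0, 0.0, 0.0, 0.0, -6.5, -12.0, 13.0, 0.0, 0.0, 0.0, -9.5, -9.0, 9.0, 0.0, 0.0, 0.0, -22.0, -11.0, 9.0, 0.0, 0.0, 0.0, -52.0, -16.0, 9.0, 0.0, 0.0, 0.0, -52.0, -16.0, 9.0, 0.0, 0.0]
```

Request:
jog_arm(motion=[0.0,-2.0,-4.5,5.0,0.0,0.0,0.0,-1.5,-11.5,13.0,0.0,0.0,0.0,-2.5,-15.5,18.0,0.0,0.0,0.0,-3.5,-16.0,18.0,0.0,0.0,0.0,-6.5,-12.0,13.0,0.0,0.0,0.0,-9.5,-9.0,9.0,0.0,0.0,0.0,-22.0,-11.0,9.0,0.0,0.0,0.0,-52.0,-16.0,9.0,0.0,0.0,0.0,-52.0,-16.0,9.0,0.0,0.0])

```text
time_s: 8.78
position: [0.5198, 0.0237, 0.2298]
tcp_rot: [[-0.073, 0.007, 0.997], [-0.997, -0.001, -0.073], [0.001, -1.0, 0.007]]
force: [0.7, -0.6, -1.1]
opening: 0.157
```

```bash
cat >> h.py <<'E'
def tub(p,d,name):
    hs=cv2.cvtColor(p,cv2.COLOR_RGB2HSV);P=pts(name,d)
    y=(hs[...,0]>20)&(hs[...,0]<36)&(hs[...,1]>130)&(P[...,0]<.8)&(P[...,0]>.3)&(P[...,1]<.05)&(P[...,2]<.09)
    Q=P[y];print(name,'tub',len(Q),Q.min(0).round(3),Q.max(0).round(3))
    print(cv2.minAreaRect(Q[:,:2].astype(np.float32)))
E
python3 - <<'E'
from h import *
s=bot.read_state();print(s['position'],s['opening'],s['force'])
p,d=cap('scene');cv2.imwrite('pics/s6.png',p[120:360,180:480,::-1].repeat(2,0).repeat(2,1));tub(p,d,'scene')
p,d=cap('top');tub(p,d,'top')
E
```

```text
[0.51976887 0.02371495 0.22978979] 0.15705902111412218 [ 0.65535291 -0.6117792  -1.05550861]
scene tub 3833 [ 0.446 -0.274 -0.   ] [ 0.653 -0.113  0.073]
((0.5502997636795044, -0.19395755231380463), (0.20279860496520996, 0.15497709810733795), 2.579555034637451)
top tub 5998 [ 0.301 -1.071 -0.434] [ 0.651 -0.114  0.08 ]
((0.48450690507888794, -0.5852159857749939), (0.9731128811836243, 0.24963772296905518), 82.8504409790039)
```

View pics/s6.png

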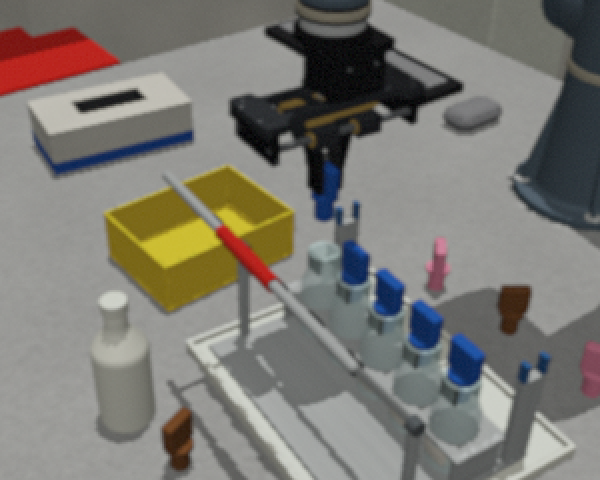

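```bash
cat > go.py <<'E'
import sys
from pl import *
# usage: go.py tx ty tz  (from measured pose) world target upright
from rig import bot
s=bot.read_state();a=[float(v) for v in sys.argv[1:]]
for i in range(0,len(a),3): print(row(s['position'],Rz(-4.2),np.array(a[i:i+3]),Rz(-4.2))[:3])
E
python3 go.py .60 -.225 .227 .60 -.225 .09
```

```text
[242.3, 0.4, 100.2]
[242.3, 137.4, 100.2]
```

Request:
jog_arm(motion=[60,0,0,0,0,0,120,0,20,0,0,0,180,0,60,0,0,0,242,0,100,0,0,0,242,0,100,0,0,0,242,50,100,0,0,0,242,100,100,0,0,0,242,137,100,0,0,0,242,137,100,0,0,0,242,137,100,0,0,0])

```text
time_s: 10.12
position: [0.6006, -0.225, 0.0906]
tcp_rot: [[-0.073, 0.001, 0.997], [-0.997, -0.001, -0.073], [0.0, -1.0, 0.001]]
force: [0.2, 0.1, 0.0]
opening: 0.157
```

Request:
jog_arm(motion=[0,0,0,0,0,0,0,0,0,0,0,0,0,0,0,0,0,0], gripper=0.4)

```text
time_s: 10.5
position: [0.6005, -0.2249, 0.091]
tcp_rot: [[-0.073, 0.002, 0.997], [-0.997, -0.001, -0.073], [0.001, -1.0, 0.002]]
force: [0.7, -0.4, -0.2]
opening: 0.366
```

```bash
python3 - <<'E'
from h import *
p,d=cap('scene');cv2.imwrite('pics/s7.png',p[120:360,180:480,::-1].repeat(2,0).repeat(2,1));
from pl import *
print(tray(0,-.058,.2))
E
python3 go.py .60 -.225 .23 .5217 .0822 .23 .5217 .0822 .157
```

```text
[0.52175218 0.08215576 0.2       ]
[0.2, -139.3, -0.3]
[-300.5, -139.3, -100.9]
[-300.5, -66.3, -100.9]
```

View pics/s7.png

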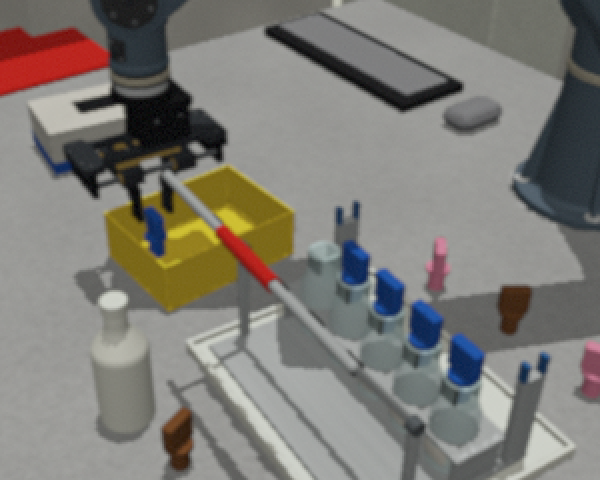

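Request:
jog_arm(motion=[0,-60,0,0,0,0,0,-110,0,0,0,0,0,-139,0,0,0,0,-60,-139,-40,0,0,0,-120,-139,-80,0,0,0,-180,-139,-101,0,0,0,-240,-139,-101,0,0,0,-300.5,-139,-101,0,0,0,-300.5,-139,-101,0,0,0,-300.5,-105,-101,0,0,0,-300.5,-80,-101,0,0,0,-300.5,-66,-101,0,0,0,-300.5,-66,-101,0,0,0,-300.5,-66,-101,0,0,0], gripper=0.5)

```text
time_s: 12.3
position: [0.522, 0.0819, 0.1567]
tcp_rot: [[-0.073, 0.002, 0.997], [-0.997, -0.0, -0.073], [0.0, -1.0, 0.002]]
force: [0.0, -0.1, -0.1]
opening: 0.5
```

Request:
jog_arm(motion=[0,0,0,0,0,0,0,0,0,0,0,0,0,0,0,0,0,0,0,0,0,0,0,0], gripper=0)

```text
time_s: 12.8
position: [0.5213, 0.0824, 0.1561]
tcp_rot: [[-0.073, 0.0, 0.997], [-0.997, -0.0, -0.073], [-0.0, -1.0, 0.0]]
force: [-0.1, -0.2, 0.4]
opening: 0.158
```

Run:
```python
from pl import *
A=seq((0,0),[(4.5,.001),(9,.0025),(4,.004),(-4,.005),(-9,.006),(-9,.007),(-4,.009),(4,.010),(9,.011),(9,.012)])
B=seq((9,.012),[(4,.014),(-4,.015),(-9,.016),(-9,.017),(-4,.019),(4,.020),(9,.022),(9,.023),(4,.025),(0,.027),(0,.04),(0,.07),(0,.07)])
print(A);print(B)
```

```text
[0.0, -1.0, -4.0, 4.5, 0.0, 0.0, 0.0, -2.0, -7.5, 9.0, 0.0, 0.0, 0.0, -4.0, -3.5, 4.0, 0.0, 0.0, 0.0, -5.0, 3.5, -4.0, 0.0, 0.0, 0.0, -5.5, 7.5, -9.0, 0.0, 0.0, 0.0, -6.5, 7.5, -9.0, 0.0, 0.0, 0.0, -9.0, 3.5, -4.0, 0.0, 0.0, 0.0, -10.0, -3.5, 4.0, 0.0, 0.0, 0.0, -10.5, -7.5, 9.0, 0.0, 0.0, 0.0, -11.5, -7.5, 9.0, 0.0, 0.0]
[0.0, -2.0, 4.5, -5.0, 0.0, 0.0, 0.0, -1.5, 11.5, -13.0, 0.0, 0.0, 0.0, -1.5, 15.5, -18.0, 0.0, 0.0, 0.0, -2.5, 15.5, -18.0, 0.0, 0.0, 0.0, -5.5, 12.0, -13.0, 0.0, 0.0, 0.0, -7.5, 5.5, -5.0, 0.0, 0.0, 0.0, -10.0, 1.5, 0.0, 0.0, 0.0, 0.0, -11.0, 1.5, 0.0, 0.0, 0.0, 0.0, -12.5, 6.0, -5.0, 0.0, 0.0, 0.0, -14.0, 10.0, -9.0, 0.0, 0.0, 0.0, -27.0, 12.0, -9.0, 0.0, 0.0, 0.0, -56.5, 16.5, -9.0, 0.0, 0.0, 0.0, -56.5, 16.5, -9.0, 0.0, 0.0]
```

Request:
jog_arm(motion=[0.0,-1.0,-4.0,4.5,0.0,0.0,0.0,-2.0,-7.5,9.0,0.0,0.0,0.0,-4.0,-3.5,4.0,0.0,0.0,0.0,-5.0,3.5,-4.0,0.0,0.0,0.0,-5.5,7.5,-9.0,0.0,0.0,0.0,-6.5,7.5,-9.0,0.0,0.0,0.0,-9.0,3.5,-4.0,0.0,0.0,0.0,-10.0,-3.5,4.0,0.0,0.0,0.0,-10.5,-7.5,9.0,0.0,0.0,0.0,-11.5,-7.5,9.0,0.0,0.0])

```text
time_s: 14.05
position: [0.5129, 0.0832, 0.1682]
tcp_rot: [[-0.072, 0.159, 0.985], [-0.997, -0.011, -0.071], [-0.0, -0.987, 0.16]]
force: [1.5, 2.4, -1.2]
opening: 0.158
```

Request:
jog_arm(motion=[0.0,-2.0,4.5,-5.0,0.0,0.0,0.0,-1.5,11.5,-13.0,0.0,0.0,0.0,-1.5,15.5,-18.0,0.0,0.0,0.0,-2.5,15.5,-18.0,0.0,0.0,0.0,-5.5,12.0,-13.0,0.0,0.0,0.0,-7.5,5.5,-5.0,0.0,0.0,0.0,-10.0,1.5,0.0,0.0,0.0,0.0,-11.0,1.5,0.0,0.0,0.0,0.0,-12.5,6.0,-5.0,0.0,0.0,0.0,-14.0,10.0,-9.0,0.0,0.0,0.0,-27.0,12.0,-9.0,0.0,0.0])

```text
time_s: 15.42
position: [0.5215, 0.082, 0.1962]
tcp_rot: [[-0.073, 0.0, 0.997], [-0.997, -0.001, -0.073], [0.001, -1.0, 0.0]]
force: [0.1, -0.5, -1.1]
opening: 0.156
```

```bash
python3 - <<'E'
from h import *
p,d=cap('scene');cv2.imwrite('pics/s8.png',p[120:360,180:480,::-1].repeat(2,0).repeat(2,1));tub(p,d,'scene')
E
python3 go.py .5217 .0822 .23 .50 -.225 .23 .5 -.225 .09
```

```text
scene tub 3583 [ 0.387 -0.275 -0.   ] [ 0.653 -0.113  0.074]
((0.5175491571426392, -0.1950100064277649), (0.26787105202674866, 0.15501616895198822), 2.4543991088867188)
[0.0, -32.0, -0.1]
[308.0, -32.0, 0.8]
[308.0, 108.0, 0.8]
```

View pics/s8.png

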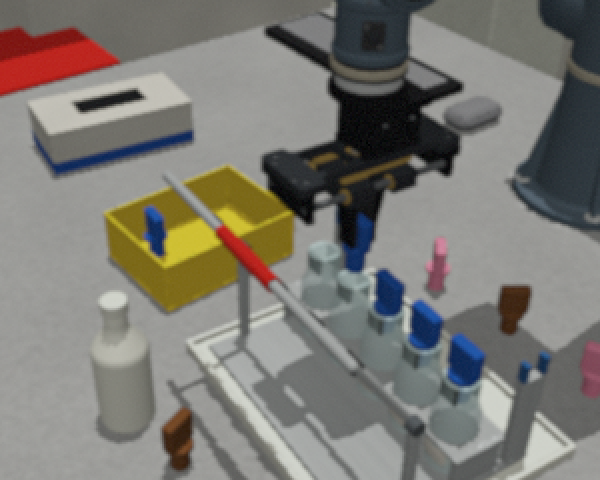

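Stopper1 is out at about (358,240). The tub hasn't moved, and stopper0 is standing in it.

Request:
jog_arm(motion=[0,-32,0,0,0,0,60,-32,0,0,0,0,120,-32,0,0,0,0,180,-32,0,0,0,0,240,-32,0,0,0,0,308,-32,0,0,0,0,308,-32,0,0,0,0,308,20,0,0,0,0,308,70,0,0,0,0,308,108,0,0,0,0,308,108,0,0,0,0,308,108,0,0,0,0])

```text
time_s: 16.98
position: [0.4994, -0.2244, 0.0894]
tcp_rot: [[-0.072, 0.001, 0.997], [-0.997, -0.001, -0.072], [0.001, -1.0, 0.002]]
force: [0.6, -1.1, -0.3]
opening: 0.16
```

Request:
jog_arm(motion=[0,0,0,0,0,0,0,0,0,0,0,0,0,0,0,0,0,0], gripper=0.4)

```text
time_s: 17.35
position: [0.4993, -0.2251, 0.0889]
tcp_rot: [[-0.073, 0.001, 0.997], [-0.997, -0.001, -0.073], [0.001, -1.0, 0.001]]
force: [-1.0, -0.2, 0.5]
opening: 0.373
```

```bash
python3 go.py .5 -.225 .23 .526 .14 .23 .526 .14 .157
```

```text
[-0.1, -141.1, 0.7]
[-366.1, -141.1, -0.1]
[-366.1, -68.1, -0.1]
```

Request:
jog_arm(motion=[0,-60,0,0,0,0,0,-110,0,0,0,0,0,-141,0,0,0,0,-60,-141,0,0,0,0,-120,-141,0,0,0,0,-180,-141,0,0,0,0,-240,-141,0,0,0,0,-300,-141,0,0,0,0,-366,-141,0,0,0,0,-366,-141,0,0,0,0,-366,-105,0,0,0,0,-366,-80,0,0,0,0,-366,-68,0,0,0,0,-366,-68,0,0,0,0,-366,-68,0,0,0,0], gripper=0.5)

```text
time_s: 19.23
position: [0.5264, 0.1398, 0.1569]
tcp_rot: [[-0.073, 0.002, 0.997], [-0.997, 0.0, -0.073], [-0.0, -1.0, 0.002]]
force: [0.4, 0.2, -0.7]
opening: 0.497
```

Request:
jog_arm(motion=[0,0,0,0,0,0,0,0,0,0,0,0,0,0,0,0,0,0,0,0,0,0,0,0], gripper=0)

```text
time_s: 19.73
position: [0.5256, 0.1402, 0.1561]
tcp_rot: [[-0.073, 0.0, 0.997], [-0.997, 0.0, -0.073], [-0.0, -1.0, 0.0]]
force: [-0.1, 1.2, 0.7]
opening: 0.161
```

Request:
jog_arm(motion=[0.0,-1.0,-4.0,4.5,0.0,0.0,0.0,-2.0,-7.5,9.0,0.0,0.0,0.0,-4.0,-3.5,4.0,0.0,0.0,0.0,-5.0,3.5,-4.0,0.0,0.0,0.0,-5.5,7.5,-9.0,0.0,0.0,0.0,-6.5,7.5,-9.0,0.0,0.0,0.0,-9.0,3.5,-4.0,0.0,0.0,0.0,-10.0,-3.5,4.0,0.0,0.0,0.0,-10.5,-7.5,9.0,0.0,0.0,0.0,-11.5,-7.5,9.0,0.0,0.0])

```text
time_s: 20.98
position: [0.517, 0.141, 0.1679]
tcp_rot: [[-0.072, 0.159, 0.985], [-0.997, -0.011, -0.071], [-0.0, -0.987, 0.159]]
force: [2.5, 0.9, -4.6]
opening: 0.158
```

Request:
jog_arm(motion=[0.0,-2.0,4.5,-5.0,0.0,0.0,0.0,-1.5,11.5,-13.0,0.0,0.0,0.0,-1.5,15.5,-18.0,0.0,0.0,0.0,-2.5,15.5,-18.0,0.0,0.0,0.0,-5.5,12.0,-13.0,0.0,0.0,0.0,-7.5,5.5,-5.0,0.0,0.0,0.0,-10.0,1.5,0.0,0.0,0.0,0.0,-11.0,1.5,0.0,0.0,0.0,0.0,-12.5,6.0,-5.0,0.0,0.0,0.0,-14.0,10.0,-9.0,0.0,0.0,0.0,-27.0,12.0,-9.0,0.0,0.0])

```text
time_s: 22.35
position: [0.5261, 0.1399, 0.1962]
tcp_rot: [[-0.073, 0.001, 0.997], [-0.997, -0.0, -0.073], [0.0, -1.0, 0.001]]
force: [0.4, 0.0, -0.3]
opening: 0.156
```

```bash
python3 - <<'E'
from h import *
p,d=cap('scene');cv2.imwrite('pics/s9.png',p[120:360,180:480,::-1].repeat(2,0).repeat(2,1));tub(p,d,'scene')
E
python3 go.py .526 .14 .23 .55 -.195 .23 .55 -.195 .09
```

```text
scene tub 3399 [ 0.448 -1.156 -0.169] [ 0.654 -0.112  0.073]
((0.5695793628692627, -0.6347793340682983), (0.20106223225593567, 1.0402603149414062), 2.3904478549957275)
[0.2, -31.9, -0.4]
[332.5, -31.9, 48.1]
[332.5, 108.1, 48.1]
```

View pics/s9.png

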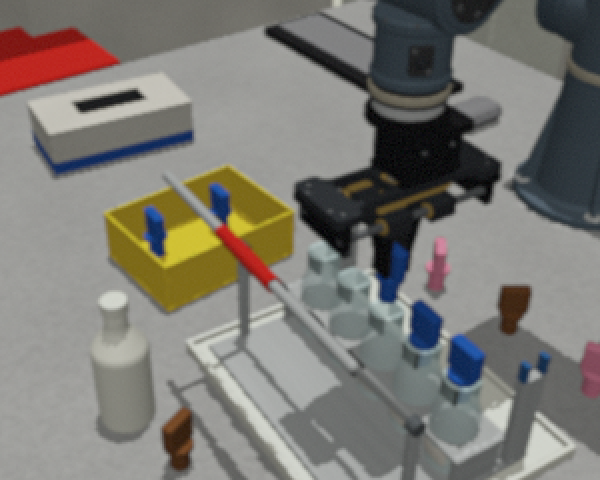

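Request:
jog_arm(motion=[0,-32,0,0,0,0,60,-32,0,0,0,0,120,-32,0,0,0,0,180,-32,20,0,0,0,240,-32,60,0,0,0,299,-32,96,0,0,0,299,-32,96,0,0,0,299,20,96,0,0,0,299,70,96,0,0,0,299,108,96,0,0,0,299,108,96,0,0,0,299,108,96,0,0,0])

```text
time_s: 23.9
position: [0.6002, -0.1647, 0.0896]
tcp_rot: [[-0.072, 0.002, 0.997], [-0.997, -0.001, -0.072], [0.001, -1.0, 0.002]]
force: [-0.1, 0.9, -0.9]
opening: 0.158
```

Request:
jog_arm(motion=[0,0,0,0,0,0,0,0,0,0,0,0,0,0,0,0,0,0], gripper=0.4)

```text
time_s: 24.28
position: [0.6001, -0.1652, 0.089]
tcp_rot: [[-0.073, 0.002, 0.997], [-0.997, -0.001, -0.073], [0.001, -1.0, 0.002]]
force: [-1.0, -0.5, 0.7]
opening: 0.37
```

```bash
python3 - <<'E'
from pl import *
print(tray(0,.058,0),tray(0,.116,0))
E
python3 go.py .6 -.165 .23 .53 .198 .23 .53 .198 .157
```

```text
[0.53024782 0.19784424 0.        ] [0.53449563 0.25568848 0.        ]
[-0.2, -141.0, -0.1]
[-357.1, -141.0, -96.5]
[-357.1, -68.0, -96.5]
```

Request:
jog_arm(motion=[0,-60,0,0,0,0,0,-110,0,0,0,0,0,-141,0,0,0,0,-50,-141,-50,0,0,0,-100,-141,-96,0,0,0,-160,-141,-96,0,0,0,-220,-141,-96,0,0,0,-280,-141,-96,0,0,0,-340,-141,-96,0,0,0,-357,-141,-96,0,0,0,-357,-141,-96,0,0,0,-357,-105,-96,0,0,0,-357,-80,-96,0,0,0,-357,-68,-96,0,0,0,-357,-68,-96,0,0,0,-357,-68,-96,0,0,0], gripper=0.5)

```text
time_s: 26.28
position: [0.5308, 0.1975, 0.157]
tcp_rot: [[-0.074, 0.002, 0.997], [-0.997, 0.0, -0.074], [-0.0, -1.0, 0.002]]
force: [-0.1, 0.1, 0.2]
opening: 0.501
```

Request:
jog_arm(motion=[0,0,0,0,0,0,0,0,0,0,0,0,0,0,0,0,0,0,0,0,0,0,0,0], gripper=0)

```text
time_s: 26.78
position: [0.53, 0.1981, 0.1562]
tcp_rot: [[-0.073, 0.0, 0.997], [-0.997, 0.0, -0.073], [-0.0, -1.0, 0.0]]
force: [-0.4, -0.7, 1.5]
opening: 0.161
```

Request:
jog_arm(motion=[0.0,-1.0,-4.0,4.5,0.0,0.0,0.0,-2.0,-7.5,9.0,0.0,0.0,0.0,-4.0,-3.5,4.0,0.0,0.0,0.0,-5.0,3.5,-4.0,0.0,0.0,0.0,-5.5,7.5,-9.0,0.0,0.0,0.0,-6.5,7.5,-9.0,0.0,0.0,0.0,-9.0,3.5,-4.0,0.0,0.0,0.0,-10.0,-3.5,4.0,0.0,0.0,0.0,-10.5,-7.5,9.0,0.0,0.0,0.0,-11.5,-7.5,9.0,0.0,0.0])

```text
time_s: 28.02
position: [0.5214, 0.1988, 0.1682]
tcp_rot: [[-0.071, 0.159, 0.985], [-0.997, -0.011, -0.07], [-0.0, -0.987, 0.16]]
force: [2.1, -0.8, -2.2]
opening: 0.16
```

Request:
jog_arm(motion=[0.0,-2.0,4.5,-5.0,0.0,0.0,0.0,-1.5,11.5,-13.0,0.0,0.0,0.0,-1.5,15.5,-18.0,0.0,0.0,0.0,-2.5,15.5,-18.0,0.0,0.0,0.0,-5.5,12.0,-13.0,0.0,0.0,0.0,-7.5,5.5,-5.0,0.0,0.0,0.0,-10.0,1.5,0.0,0.0,0.0,0.0,-11.0,1.5,0.0,0.0,0.0,0.0,-12.5,6.0,-5.0,0.0,0.0,0.0,-14.0,10.0,-9.0,0.0,0.0,0.0,-27.0,12.0,-9.0,0.0,0.0])

```text
time_s: 29.4
position: [0.5308, 0.1977, 0.1962]
tcp_rot: [[-0.074, -0.0, 0.997], [-0.997, -0.0, -0.074], [0.0, -1.0, -0.0]]
force: [0.1, -0.5, -0.3]
opening: 0.162
```

```bash
python3 - <<'E'
from h import *
p,d=cap('scene');cv2.imwrite('pics/s10.png',p[120:360,180:480,::-1].repeat(2,0).repeat(2,1));tub(p,d,'scene')
E
python3 go.py .53 .198 .23 .50 -.165 .23 .50 -.165 .09
```

```text
scene tub 3245 [ 0.449 -1.16  -0.171] [ 0.654 -0.113  0.073]
((0.5692594647407532, -0.6370247006416321), (0.2017241269350052, 1.042853593826294), 2.358898401260376)
[0.1, -31.8, -1.0]
[364.4, -31.8, -4.4]
[364.4, 108.2, -4.4]
```

View pics/s10.png

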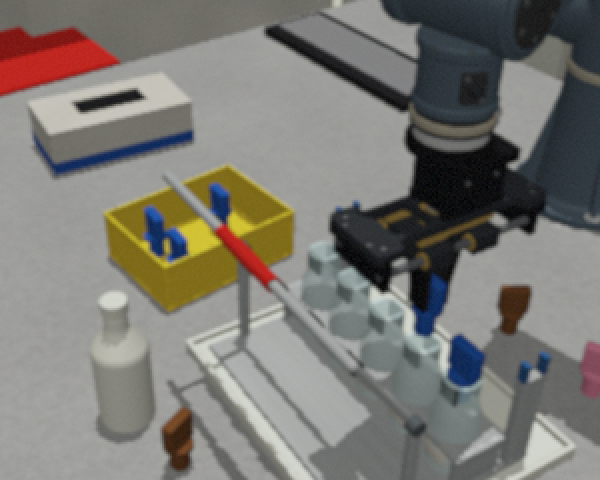

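Stopper3 is out at about (430,308). Three stoppers are in the tub, one of them toppled, and the tub still hasn't moved.

Request:
jog_arm(motion=[0,-32,0,0,0,0,60,-32,0,0,0,0,120,-32,0,0,0,0,180,-32,0,0,0,0,240,-32,0,0,0,0,300,-32,0,0,0,0,364,-32,-4,0,0,0,364,-32,-4,0,0,0,364,20,-4,0,0,0,364,70,-4,0,0,0,364,108,-4,0,0,0,364,108,-4,0,0,0,364,108,-4,0,0,0])

```text
time_s: 31.08
position: [0.5002, -0.1641, 0.0894]
tcp_rot: [[-0.072, 0.002, 0.997], [-0.997, -0.001, -0.072], [0.001, -1.0, 0.002]]
force: [-0.3, -0.4, 0.2]
opening: 0.159
```

Request:
jog_arm(motion=[0,0,0,0,0,0,0,0,0,0,0,0,0,0,0,0,0,0], gripper=0.4)

```text
time_s: 31.45
position: [0.4999, -0.165, 0.0889]
tcp_rot: [[-0.073, 0.002, 0.997], [-0.997, -0.001, -0.073], [0.001, -1.0, 0.002]]
force: [-0.4, 0.9, 1.1]
opening: 0.373
```

```bash
python3 go.py .5 -.165 .23 .5345 .2557 .23 .5345 .2557 .157
```

```text
[0.0, -141.1, 0.1]
[-422.1, -141.1, 3.7]
[-422.1, -68.1, 3.7]
```

Request:
jog_arm(motion=[0,-60,0,0,0,0,0,-110,0,0,0,0,0,-141,0,0,0,0,-60,-141,0,0,0,0,-120,-141,0,0,0,0,-180,-141,0,0,0,0,-240,-141,0,0,0,0,-300,-141,4,0,0,0,-360,-141,4,0,0,0,-422,-141,4,0,0,0,-422,-141,4,0,0,0,-422,-105,4,0,0,0,-422,-80,4,0,0,0,-422,-68,4,0,0,0,-422,-68,4,0,0,0,-422,-68,4,0,0,0], gripper=0.5)

```text
time_s: 33.45
position: [0.5351, 0.2556, 0.1571]
tcp_rot: [[-0.073, 0.002, 0.997], [-0.997, 0.0, -0.073], [-0.001, -1.0, 0.002]]
force: [-0.6, 0.2, -0.3]
opening: 0.496
```

Request:
jog_arm(motion=[0,0,0,0,0,0,0,0,0,0,0,0,0,0,0,0,0,0,0,0,0,0,0,0], gripper=0)

```text
time_s: 33.95
position: [0.5343, 0.2559, 0.1562]
tcp_rot: [[-0.073, 0.0, 0.997], [-0.997, 0.0, -0.073], [-0.0, -1.0, 0.0]]
force: [-0.4, 0.4, 0.6]
opening: 0.157
```

Request:
jog_arm(motion=[0.0,-1.0,-4.0,4.5,0.0,0.0,0.0,-2.0,-7.5,9.0,0.0,0.0,0.0,-4.0,-3.5,4.0,0.0,0.0,0.0,-5.0,3.5,-4.0,0.0,0.0,0.0,-5.5,7.5,-9.0,0.0,0.0,0.0,-6.5,7.5,-9.0,0.0,0.0,0.0,-9.0,3.5,-4.0,0.0,0.0,0.0,-10.0,-3.5,4.0,0.0,0.0,0.0,-10.5,-7.5,9.0,0.0,0.0,0.0,-11.5,-7.5,9.0,0.0,0.0])

```text
time_s: 35.2
position: [0.5255, 0.2565, 0.1678]
tcp_rot: [[-0.071, 0.159, 0.985], [-0.998, -0.012, -0.07], [0.0, -0.987, 0.159]]
force: [3.9, -0.3, -5.3]
opening: 0.16
```

Request:
jog_arm(motion=[0.0,-2.0,4.5,-5.0,0.0,0.0,0.0,-1.5,11.5,-13.0,0.0,0.0,0.0,-1.5,15.5,-18.0,0.0,0.0,0.0,-2.5,15.5,-18.0,0.0,0.0,0.0,-5.5,12.0,-13.0,0.0,0.0,0.0,-7.5,5.5,-5.0,0.0,0.0,0.0,-10.0,1.5,0.0,0.0,0.0,0.0,-11.0,1.5,0.0,0.0,0.0,0.0,-12.5,6.0,-5.0,0.0,0.0,0.0,-14.0,10.0,-9.0,0.0,0.0,0.0,-27.0,12.0,-9.0,0.0,0.0])

```text
time_s: 36.58
position: [0.5348, 0.2556, 0.1962]
tcp_rot: [[-0.074, 0.0, 0.997], [-0.997, -0.0, -0.074], [0.0, -1.0, 0.0]]
force: [0.9, -0.8, 0.0]
opening: 0.155
```

```bash
python3 - <<'E'
from h import *
p,d=cap('scene');cv2.imwrite('pics/s11.png',p[120:360,180:480,::-1].repeat(2,0).repeat(2,1));tub(p,d,'scene')
E
python3 go.py .5345 .2557 .23 .55 -.195 .23 .55 -.195 .098
```

```text
scene tub 3089 [ 0.447 -0.274 -0.001] [ 0.653 -0.112  0.073]
((0.5511621832847595, -0.19300539791584015), (0.20304889976978302, 0.15578751266002655), 2.586833953857422)
[0.4, -31.6, -0.6]
[448.7, -31.6, 47.9]
[448.7, 100.4, 47.9]
```

View pics/s11.png

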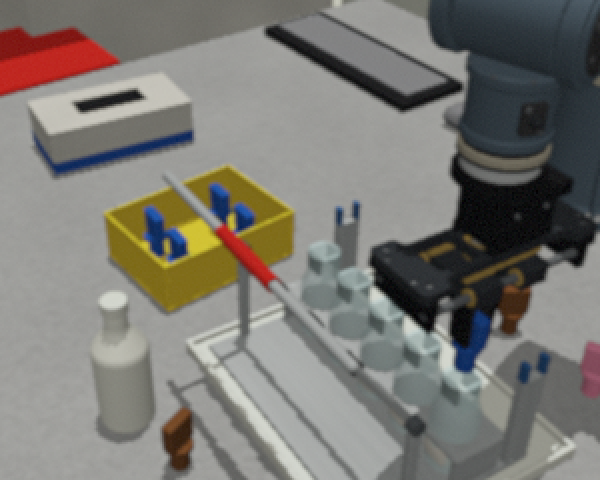

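Request:
jog_arm(motion=[0,-32,0,0,0,0,60,-32,0,0,0,0,120,-32,0,0,0,0,180,-32,0,0,0,0,240,-32,0,0,0,0,300,-32,0,0,0,0,360,-32,20,0,0,0,410,-32,48,0,0,0,449,-32,48,0,0,0,449,-32,48,0,0,0,449,20,48,0,0,0,449,70,48,0,0,0,449,100,48,0,0,0,449,100,48,0,0,0,449,100,48,0,0,0])

```text
time_s: 38.5
position: [0.5502, -0.1948, 0.0975]
tcp_rot: [[-0.072, 0.002, 0.997], [-0.997, -0.001, -0.072], [0.001, -1.0, 0.002]]
force: [0.4, -0.6, -0.2]
opening: 0.155
```

Request:
jog_arm(motion=[0,0,0,0,0,0,0,0,0,0,0,0,0,0,0,0,0,0], gripper=0.35)

```text
time_s: 38.88
position: [0.5499, -0.1957, 0.0969]
tcp_rot: [[-0.073, 0.001, 0.997], [-0.997, -0.001, -0.073], [0.001, -1.0, 0.001]]
force: [-0.6, 1.0, 0.4]
opening: 0.333
```

Request:
jog_arm(motion=[0,-60,0,0,0,0,0,-120,0,0,0,0,0,-180,0,0,0,0,0,-220,0,0,0,0,-60,-220,0,0,0,0,-120,-220,0,0,0,0,-120,-220,0,0,0,0])

```text
time_s: 39.75
position: [0.5576, -0.0719, 0.3165]
tcp_rot: [[-0.068, -0.0, 0.998], [-0.998, 0.001, -0.068], [-0.001, -1.0, -0.0]]
force: [-0.6, -0.4, -0.2]
opening: 0.349
```

Run:
```python
from h import *
from pl import *
s=bot.read_state();print(s['position'])
p,d=cap('scene','s12.png');P=pts('scene',d);hs=cv2.cvtColor(p,cv2.COLOR_RGB2HSV)
m=((hs[...,0]<6)|(hs[...,0]>174))&(hs[...,1]>150)&(P[...,0]>.6)&(P[...,0]<.8)&(P[...,1]>0)&(P[...,1]<.25)&(P[...,2]>.12)
Q=P[m];print(np.nanmedian(Q,0),Q.min(0),Q.max(0))
q=(np.median(Q,0)[:2]-C);print('tray',q@X,q@Y)
p,d=cap('top');cv2.imwrite('pics/t12.png',p[160:320,180:430,::-1].repeat(3,0).repeat(3,1));P=pts('top',d);hs=cv2.cvtColor(p,cv2.COLOR_RGB2HSV)
m=((hs[...,0]<6)|(hs[...,0]>174))&(hs[...,1]>150)&(P[...,0]>.6)&(P[...,0]<.8)&(P[...,1]>0)&(P[...,1]<.25)&(P[...,2]>.12)
Q=P[m];print(len(Q));q=(np.median(Q,0)[:2]-C);print('tray',q@X,q@Y,np.median(Q,0))
```

```text
[ 0.55760981 -0.0718605   0.31649786]
[0.69319805 0.13286861 0.26049615] [0.68289034 0.08415611 0.25316434] [0.70037031 0.17344811 0.26373951]
tray 0.16727132342992532 0.005133044127400493
123
tray 0.1642854235986593 0.0005742339366361748 [0.68988629 0.12854072 0.26086079]
```

View pics/s12.png

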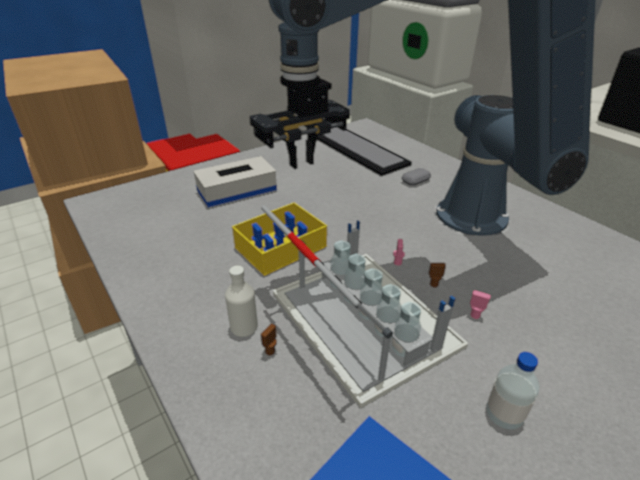

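View pics/t12.png

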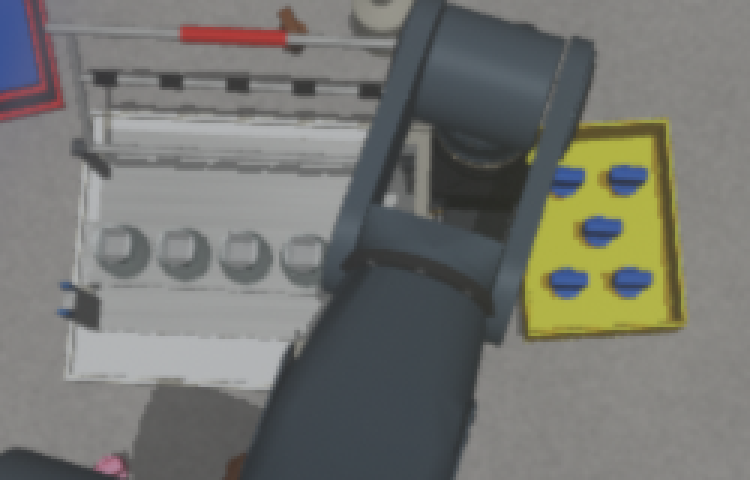

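Run:
```python
from h import *
from pl import *
s=bot.read_state();p0=s['position'];R0=s['tcp_rot']
print([row(p0,R0,tray(.166,.002,z),Rz(-4.2)) for z in (.32,.255)])
p0=tray(.166,.002,.255);o=[]
for th in [2.1,2.0,1.9,1.8,1.7,1.6,1.5,1.4,1.3,1.2,1.1,1.0,.9,.8,.7,.7]:
    r=row(p0,Rz(-4.2),tray(.085-.14*np.cos(th)-.004,.002,.141+.14*np.sin(th)),Rz(-4.2));o+=[float(round(v)) for v in r]
print(o)
```

```text
[[-214.3, -3.8, 118.5, -0.0, 0.1, 0.1], [-214.3, 61.2, 118.5, -0.0, 0.1, 0.1]]
[0.0, -7.0, -14.0, 0.0, 0.0, 0.0, 0.0, -13.0, -27.0, 0.0, 0.0, 0.0, 0.0, -18.0, -40.0, 0.0, 0.0, 0.0, 0.0, -22.0, -53.0, 0.0, 0.0, 0.0, 0.0, -25.0, -67.0, 0.0, 0.0, 0.0, 0.0, -26.0, -81.0, 0.0, 0.0, 0.0, 0.0, -26.0, -95.0, 0.0, 0.0, 0.0, 0.0, -24.0, -109.0, 0.0, 0.0, 0.0, 0.0, -21.0, -122.0, 0.0, 0.0, 0.0, 0.0, -16.0, -136.0, 0.0, 0.0, 0.0, 0.0, -11.0, -148.0, 0.0, 0.0, 0.0, 0.0, -4.0, -161.0, 0.0, 0.0, 0.0, 0.0, 4.0, -172.0, 0.0, 0.0, 0.0, 0.0, 14.0, -182.0, 0.0, 0.0, 0.0, 0.0, 24.0, -192.0, 0.0, 0.0, 0.0, 0.0, 24.0, -192.0, 0.0, 0.0, 0.0]
```

Request:
jog_arm(motion=[-60,-4,30,0,0,0,-120,-4,60,0,0,0,-170,-4,95,0,0,0,-214,-4,118,0,0,0,-214,-4,118,0,0,0,-214,20,118,0,0,0,-214,40,118,0,0,0,-214,61,118,0,0,0,-214,61,118,0,0,0], gripper=0.5)

```text
time_s: 40.98
position: [0.6903, 0.1263, 0.2528]
tcp_rot: [[-0.076, -0.005, 0.997], [-0.997, -0.001, -0.076], [0.001, -1.0, -0.005]]
force: [-0.0, -0.2, 0.2]
opening: 0.499
```

Request:
jog_arm(motion=[0,0,0,0,0,0,0,0,0,0,0,0,0,0,0,0,0,0], gripper=0.29)

```text
time_s: 41.35
position: [0.692, 0.1289, 0.2561]
tcp_rot: [[-0.073, 0.002, 0.997], [-0.997, -0.0, -0.073], [-0.0, -1.0, 0.002]]
force: [-0.9, -0.3, -0.4]
opening: 0.313
```

Run:
```python
from h import *
p,d=cap('scene');cv2.imwrite('pics/s13.png',p[120:360,180:480,::-1].repeat(2,0).repeat(2,1));tub(p,d,'scene')
```

```text
scene tub 1553 [ 0.45 -0.27  0.  ] [ 0.654 -0.113  0.074]
((0.5515749454498291, -0.19324728846549988), (0.2002038061618805, 0.154943585395813), 2.6472301483154297)
```

View pics/s13.png

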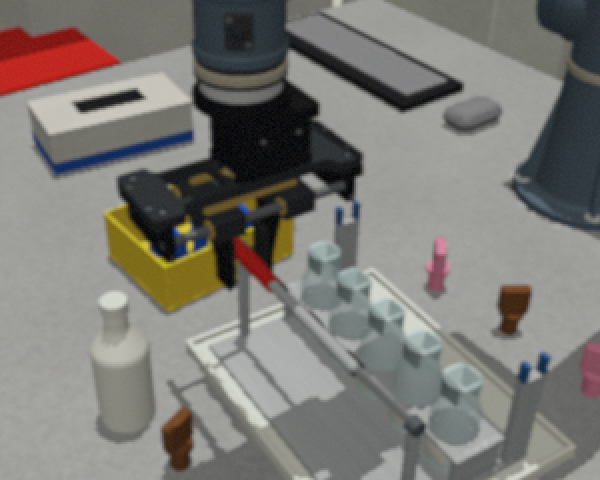

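The fingers straddle the red grip at about (240,245), so I'll swing the gate over.

Request:
jog_arm(motion=[0,-7,-14,0,0,0,0,-13,-27,0,0,0,0,-18,-40,0,0,0,0,-22,-53,0,0,0,0,-25,-67,0,0,0,0,-26,-81,0,0,0,0,-26,-95,0,0,0,0,-24,-109,0,0,0,0,-21,-122,0,0,0,0,-16,-136,0,0,0,0,-11,-148,0,0,0,0,-4,-161,0,0,0,0,4,-172,0,0,0,0,14,-182,0,0,0,0,24,-192,0,0,0,0,24,-192,0,0,0])

```text
time_s: 43.4
position: [0.4982, 0.1431, 0.2297]
tcp_rot: [[-0.073, -0.004, 0.997], [-0.997, -0.0, -0.073], [0.001, -1.0, -0.004]]
force: [-0.3, 0.1, -0.2]
opening: 0.29
```

Run:
```python
from h import *
p,d=cap('scene');cv2.imwrite('pics/s14.png',p[120:360,180:480,::-1].repeat(2,0).repeat(2,1))
```

```text
(no output)
```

View pics/s14.png

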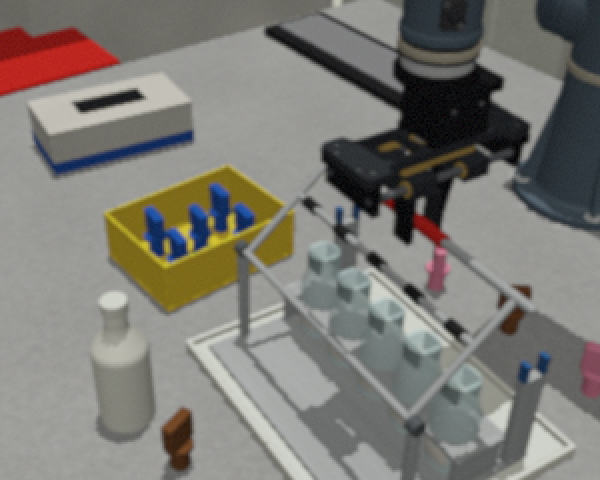

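Request:
jog_arm(motion=[0,-20,0,0,0,0,0,-40,0,0,0,0,0,-40,0,0,0,0])

```text
time_s: 43.82
position: [0.501, 0.1431, 0.2725]
tcp_rot: [[-0.073, 0.003, 0.997], [-0.997, 0.0, -0.073], [-0.0, -1.0, 0.003]]
force: [-0.6, -0.6, -0.2]
opening: 0.289
```

Request:
jog_arm(motion=[0,0,0,0,0,0,0,0,4,0,0,0,0,0,4,0,0,0,0,8,4,0,0,0,0,15,1,0,0,0,0,21,-4,0,0,0,0,27,-8,0,0,0,0,33,-11,0,0,0,0,40,-14,0,0,0,0,46,-17,0,0,0,0,53,-20,0,0,0,0,59,-22,0,0,0,0,66,-24,0,0,0,0,73,-25,0,0,0,0,80,-26,0,0,0,0,86,-27,0,0,0,0,86,-27,0,0,0], gripper=0)

```text
time_s: 45.95
position: [0.4732, 0.1449, 0.1846]
tcp_rot: [[-0.073, -0.0, 0.997], [-0.997, -0.0, -0.073], [0.0, -1.0, -0.0]]
force: [-0.0, -0.4, -0.5]
opening: 0.008
```

Run:
```python
from h import *
p,d=cap('scene');cv2.imwrite('pics/s15.png',p[120:360,180:480,::-1].repeat(2,0).repeat(2,1))
```

```text
(no output)
```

View pics/s15.png

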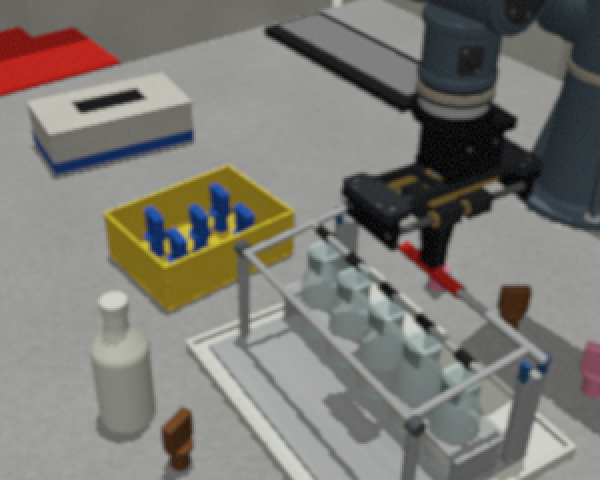

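The bar is just above the forks now. I'll press it gently the rest of the way, to TCP z ≈ 0.166.

Request:
jog_arm(motion=[0,4,0,0,0,0,0,8,0,0,0,0,0,12,0,0,0,0,0,15,0,0,0,0,0,17,0,0,0,0,0,17,0,0,0,0])

```text
time_s: 46.75
position: [0.4733, 0.145, 0.168]
tcp_rot: [[-0.073, 0.0, 0.997], [-0.997, -0.0, -0.073], [0.0, -1.0, 0.0]]
force: [0.5, 0.5, -0.0]
opening: 0.004
```

Request:
jog_arm(motion=[0,1,0,0,0,0,0,2,0,0,0,0,0,3,0,0,0,0,0,3,0,0,0,0])

```text
time_s: 47.25
position: [0.4735, 0.145, 0.1675]
tcp_rot: [[-0.073, 0.002, 0.997], [-0.997, -0.0, -0.073], [-0.0, -1.0, 0.002]]
force: [-5.9, -0.9, 17.2]
opening: 0.004
```

Request:
jog_arm(motion=[0,-10,0,0,0,0,0,-40,0,0,0,0,0,-90,0,0,0,0,0,-150,0,0,0,0,-60,-150,-50,0,0,0,-120,-150,-80,0,0,0,-120,-150,-80,0,0,0])

```text
time_s: 48.12
position: [0.4002, 0.2728, 0.3155]
tcp_rot: [[-0.07, 0.0, 0.998], [-0.998, 0.001, -0.07], [-0.001, -1.0, 0.0]]
force: [1.4, 0.4, -0.9]
opening: 0.006
```

Run:
```python
from h import *
from pl import *
print(bot.read_state()['force'])
p,d=cap('scene');cv2.imwrite('pics/s16.png',p[120:360,180:480,::-1].repeat(2,0).repeat(2,1));tub(p,d,'scene')
P=pts('scene',d);hs=cv2.cvtColor(p,cv2.COLOR_RGB2HSV)
m=((hs[...,0]<6)|(hs[...,0]>174))&(hs[...,1]>150)&(P[...,0]>.4)&(P[...,0]<.6)&(P[...,1]>0)&(P[...,1]<.25)&(P[...,2]>.12)
Q=P[m];print(np.median(Q,0),Q.max(0));q=(np.median(Q,0)[:2]-C);print('tray',q@X,q@Y)
p,d=cap('top');cv2.imwrite('pics/t16.png',p[140:320,130:430,::-1].repeat(2,0).repeat(2,1))
```

```text
[ 1.41226139  0.42845758 -0.87057653]
scene tub 3025 [ 0.449 -0.274 -0.001] [ 0.654 -0.113  0.074]
((0.550942599773407, -0.19298487901687622), (0.2023756504058838, 0.1565278172492981), 3.313819169998169)
[0.47563443 0.14811056 0.14425915] [0.48339265 0.18915178 0.14859533]
tray -0.05082431985378364 0.004400097274740905
```

View pics/s16.png

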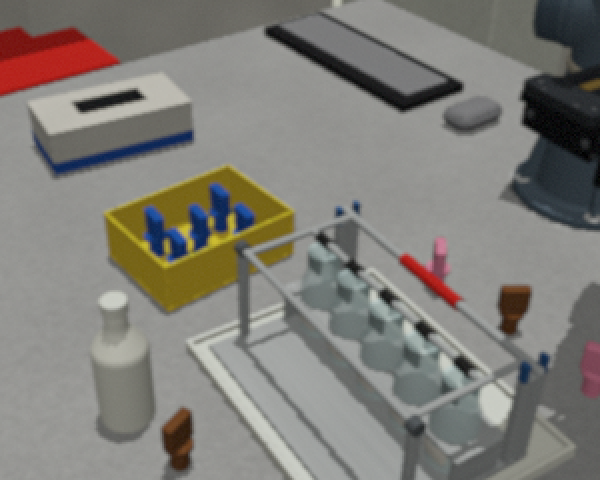

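View pics/t16.png

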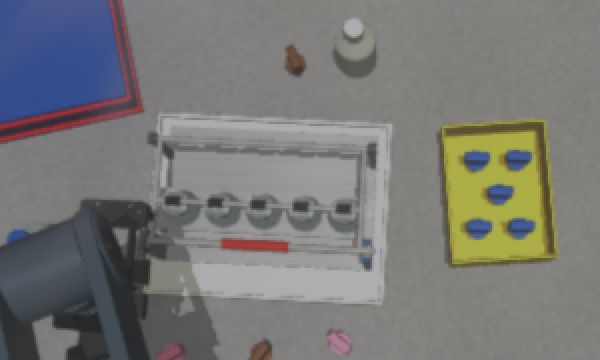

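Run:
```python
from rig import bot
print(bot.hand_in())
```

```text
the job is handed in; nothing more can be done
None
```

I rocked all five blue stoppers out of their bottles, put them in the yellow tub, and closed the gate with its bar in the catch forks. The job is handed in at about 48 s of the 210 s allowed; the hand-in gave no verdict.

- **Gate opening:** I pushed the gate further open first, so the gripper had room to rock.
- **Stoppers:** They came out one by one from the -y end. The vertical pull readings I took during the rocking stayed at or under about 6 N, well below the carrier's 21 N. I did not measure the carrier's height directly.
- **Tub:** The last pictures show all five stoppers in the tub. It stands on the bench where it was at the start.
- **Gate closing:** The bar bottomed out at 17 N with the fingertips at closed height, about 138 mm for the bar centre. The last picture, taken after the arm withdrew, puts the bar's visible surface at a median height of 144 mm, which matches a closed gate.
- **Bystanders:** The last pictures show no sign that the sanitizer or glove box moved. The saline bottle was mostly hidden behind the arm in the final top view, so I could not check it fully there. In earlier pictures it was in place.

One small disagreement: the highest bar points in the last picture were about 3 mm above the expected 145.5 mm. I took that as depth noise, and it is within the allowed gate angle.

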